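Open the label printer to change its roll

ROBOT

A 7-joint arm with a two-finger parallel gripper is mounted at the origin on the work surface. World frame = base frame: x ahead of the robot, y to its left, z up, the work surface at z = 0. Lengths are in m, angles in rad, forces in N, time in s.
With the tool pointing down it reaches from about 0.4 to 0.875 m from the base axis. Payload 6.5 kg.
Tool frame: the origin (TCP) lies on the centre line of the jaws, within the pads' length; the fingertips stand tips_ahead ahead of it and the grasp point (between the pads) lies 6 mm ahead of it (tips_ahead is the distance from the TCP to the fingertips, in m); z points along the fingers, y is the direction in which the jaws open and shut (so a half turn about z gives the same grasp; the last joint's range is limited). The gripper opens to 88 mm and grips with 3 to 60 N. Pads are 18 mm wide; open, the fingers measure 123 mm over their backs; the gripper's body (75 mm by 187 mm) begins 45 mm behind the grasp point.
Start: joints at [-1.285, 0.536, -0.004, 1.538, 0.003, 1.067, -0.071], TCP at [0.224, 0.61, 0.264] pointing down, gripper open.
Joint ranges: [-2.7, 2.7], [-0.37, 2.16], [-1.27, 1.26], [0.24, 2.4], [-1.31, 4.45], [0.19, 1.91], [-2.76, 2.76]. Speed limits (rad/s): [2.39, 2.39, 3.14, 3.14, 3.14, 3.14, 3.14].

INTERFACE

Orientations are given as a rotation vector (axis times angle).
In Python, from plant import * gives the robot as it stands. The module is installed in compiled form; this text tells all that it offers.
- The arm moves only by the shell command python3 -m creep 'ROWS'. ROWS is JSON, a list of rows, each an object with "xyz": the shift along the world's x, y, z in m, a list of three; "rotation": the turn, a rotation vector about the world's x, y, z in degrees, a list of three; "grip": the finger opening in m, from 0 to 0.0881. A call has exactly 5 rows; each row is the pose to reach, as a shift and turn from the pose commanded when the call began; what a row does not reach only later rows make up. A row lasts 1/12 s, in which the tool goes at most 41.7 mm and 7.16 degrees, less where a joint would pass 70% of its speed; a pose out of reach is approached as far as the arm can. A call with a gripper value outside its range is refused whole. The fingers move at their own pace and stop on an object; the grip force is fixed at half the most. Time passes only in rows, so rows that repeat a pose let the fingers close, or fill a call up. It gives the time, the measured TCP pose, the force and the opening at its end, in the units of the state.
- get_state(): the state, without advancing time (a new reading comes with each control period).
- read_camera(name): name is "scene" or "top"; returns the picture (420x560x3 uint8, blue, green, red); there is no depth.
- calibration(name): a dict with "fx", "fy", "cx", "cy" (pixels), "camera_from_world" (4x4, takes a point from world to camera coordinates). Camera axes: x right, y up, looking along -z (the intrinsics and any distortion apply to the point x, -y, -z); pixel columns grow to the right and rows downward; lengths in m; the calibration is good to about 2 mm. A picture is of the moment at which its call begins. calibration takes no time and is no camera call.
- job_done(): hands the job in, once; it reports no verdict.
The state is a dict: "time": time; "joints": joint angles; "dq": joint speeds; "effort": joint torques, N m; "tcp_pos": TCP position; "tool_rot": TCP orientation; "force": force on the tool from outside, world axes, zero at the start; "wrist_torque": the same for the moment, N m; "finger_gap": finger opening in m.
Only numpy, scipy, OpenCV 4.12 (cv2) and the standard library are available. Lean on these libraries where they do the work, as an engineer would, in place of code of your own. Each camera call takes 0.05 s, during which the arm holds its last target. There are 200 camera calls.

TASK

The label printer on the designer's desk needs a new roll: open it. Press down the release tab that sticks out of its front, so that the lid springs up a little, then push the lid on up and over until it lies back fully open and stays there by itself. Pushing with the fingertips is enough: do not lift, tip or shove the printer, do not press its round feed button, and leave the other things on the desk where they stand, the spare roll too.

Things in the scene. Friction and masses are not known exactly. Their poses are not given: they have to be found in the camera images.
- printer: desktop label printer, loose on rubber feet, 1.6 kg: white box 180 mm deep (its x) by 150 wide (its y), 123 high, grey lid. Origin: centre of its underside; x points from front to back, y to its left seen from the front, z up. Its front faces the robot, within 0.3 rad. The lid covers y -37 to +75 mm of the top; beside it (y -75 to -39) runs a fixed control strip 118 mm high
- tab (a joint): angle of the release tab: 0 at rest, grows as it is pressed down, 0.30 at its stop. It frees the lid at about 0.21 (5 to 6 mm down at tab_press, 2 to 3 N; the stop comes at 8 mm) and springs back when left. Until then the lid is latched shut
- tab_press (a point): where to press: on top of the release tab, a level grey ribbed plate 44 mm wide, 5 thick, 72 above the desk, free below. It sticks out of the front face under the lid, to x = -126 mm; the outer 26 mm lie clear of the lid seen from above. This point, on its middle line 11 mm from its outer edge, is at (-115, 19, 72) mm in the printer's frame. Axes as the printer's at rest, turn with the tab
- lid (a joint): angle of the lid: 0 shut, grows as it opens, 1.85 fully open at its stop, leaning back past upright. Once freed, a damped spring lifts it to about 0.6 and leaves it resting there; from there it must be pushed (under 2 N at its front edge). From about 1.5 on it falls back to its stop by itself and stays; let go earlier it sinks to about 0.6
- lid_edge (a point): middle of the lid's front lower edge, at the tip of a finger lip 60 mm wide, 6 deep, 5 thick: 180 mm in front of the hinge line, 98 mm above the desk when shut, about 200 when sprung up. The lid is a shell 112 mm wide, 25 deep, open below, its inner top face 21 mm above this edge's plane, its front wall 172 to 176 mm from the hinge line. Axes as the printer's when shut, turn with the lid
- lid_hinge (a point): middle of the lid's hinge line, fixed in the printer at (82, 19, 98) mm of its frame; the hinge line runs along the printer's y. The lid's front edge swings up and away from the robot about it
- feed (a joint): travel of the round feed button: 0 at rest, 0.003 m fully down (3 N)
- feed_top (a point): centre of the top of the round feed button, 16 mm across, on the control strip at (-48, -57, 123) mm in the printer's frame
- roll: bystander: the spare roll of labels standing on end, 84 mm across, 60 mm high, paper with a 26 mm hole. Origin: centre of its underside
- cell1: bystander: a large battery cell standing upright, 33 mm across, 60 mm high. Origin: centre of its underside
- cell2: bystander: the other battery cell standing upright, of the same size. Origin: centre of its underside
- cup: bystander: empty white plastic cup, 70 mm across the rim, 80 mm high, light. Origin: centre of its underside
- shell: bystander: half of a torch housing, a grey plastic prototype part lying flat, 130 x 36 x 20 mm. Origin: centre of its underside
- calliper: bystander: digital calliper lying flat, 230 mm long (its x), 12 mm high. Origin: middle of its beam, on the desk

How it is judged:
By the outcome, as a careful person would: the job done as asked, in the order asked, and still so for the second after the job is handed in, with the robot touching nothing.
It also fails if it takes over 40 s, if anything falls off the work surface, if the arm or the gripper's body presses on something with over 40 N, if the wrist force passes 120 N, or if a joint passes its speed limit or range.

## Working session

There is one attempt and no reset: what is moved stays moved. The work goes in short steps, Python scripts to look and compute and a shell command to move; the robot and the scene stay as the last step left them, time stands still between calls to the robot, and variables do not carry over. Pictures are saved under pics/ and viewed, about 8 in all and at most 12, crops included, and the job is handed in when it is done.

```bash
mkdir -p pics; python3 - <<'E'
from plant import *
import cv2,numpy as np
s=get_state();print({k:(np.round(v,3).tolist()) for k,v in s.items()})
try: print(tips_ahead)
except Exception as e: print(e)
for n in("scene","top"):
    im=read_camera(n);cv2.imwrite(f"pics/{n}0.png",im);c=calibration(n);print(n,{k:np.round(v,3).tolist() for k,v in c.items()})
E
```

```text
{'time': 0.0, 'joints': [-1.285, 0.537, -0.004, 1.539, 0.003, 1.067, -0.071], 'dq': [-0.002, 0.0, -0.0, 0.001, -0.001, -0.0, -0.002], 'effort': [0.0, -57.099, 0.991, -25.16, -0.056, 0.018, 0.0], 'tcp_pos': [0.224, 0.61, 0.263], 'tool_rot': [-0.55, -3.093, 0.003], 'force': [0.283, 0.29, 0.29], 'wrist_torque': [0.018, -0.035, -0.041], 'finger_gap': 0.088}
0.025
scene {'fx': 409.939, 'fy': 409.939, 'cx': 279.489, 'cy': 216.183, 'camera_from_world': [[0.599, 0.801, -0.01, -0.385], [-0.66, 0.5, 0.56, 0.301], [0.454, -0.329, 0.828, -1.272], [0.0, 0.0, 0.0, 1.0]]}
top {'fx': 407.864, 'fy': 407.864, 'cx': 281.941, 'cy': 216.185, 'camera_from_world': [[0.02, -1.0, 0.013, 0.044], [0.99, 0.022, 0.14, -0.584], [-0.141, 0.01, 0.99, -0.925], [0.0, 0.0, 0.0, 1.0]]}
```

View pics/scene0.png

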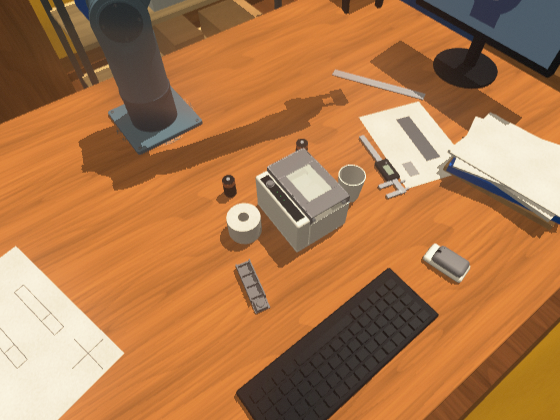

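View pics/top0.png

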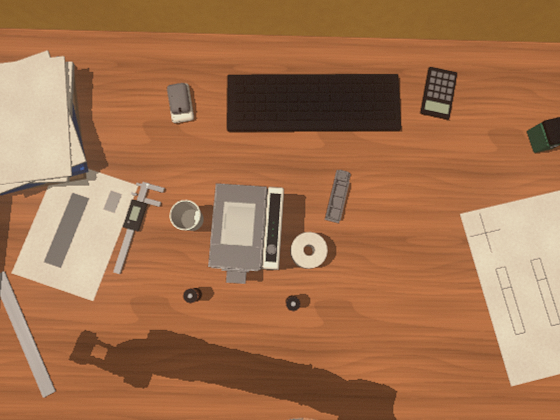

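The scene view shows the printer at about (300,200) with its tab hidden. The top view shows the lid at cols 210–266, rows 184–270, the tab at (236,277), the feed button at (271,249), the cells at (192,295) and (293,303), the cup at (186,215) and the roll at (309,250). Next I take a closer crop.

```bash
python3 - <<'E'
import cv2
im=cv2.imread("pics/top0.png")[170:320,165:345]
cv2.imwrite("pics/c1.png",cv2.resize(im,None,fx=4,fy=4,interpolation=cv2.INTER_CUBIC))
E
```

```text
(no output)
```

View pics/c1.png

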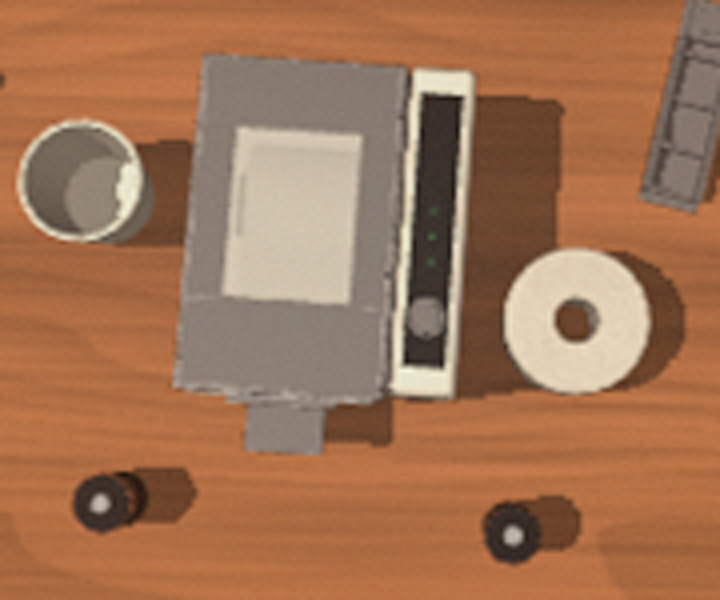

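The crop (4× zoom, origin (165,170)) shows the lid top's corners at (205,55), (408,66), (387,396) and (175,387). The tab's outer edge runs from (246,449) to (322,455), the feed button is at (426,318) and the cell tops are at (100,502) and (513,535).

```bash
cat > h.py <<'E'
import numpy as np
from plant import *
def ray(n,u,v,z):
    c=calibration(n);M=np.array(c["camera_from_world"]);R,t=M[:3,:3],M[:3,3]
    o=-R.T@t;d=R.T@np.array([(u-c["cx"])/c["fx"],-(v-c["cy"])/c["fy"],-1])
    return o+d*(z-o[2])/d[2]
def pix(n,p):
    c=calibration(n);q=np.array(c["camera_from_world"])@np.append(p,1)
    return c["cx"]-c["fx"]*q[0]/q[2],c["cy"]+c["fy"]*q[1]/q[2]
E
python3 - <<'E'
from h import *
g=lambda u,v,z:ray("top",165+u/4,170+v/4,z)
P={}
for k,a in dict(BL=(205,55,.123),BR=(408,66,.123),FR=(387,396,.123),FL=(175,387,.123),tL=(246,449,.072),tR=(322,455,.072),feed=(426,318,.123),c1=(100,502,.06),c2=(513,535,.06),cup=(80,180,.08),roll=(577,320,.06)).items():
    P[k]=g(*a);print(k,P[k].round(4))
e=P["BL"]-P["FL"]+P["BR"]-P["FR"];print("yaw",np.arctan2(e[1],e[0]))
# rigid fit
src=np.array([[-126,41],[-126,-3],[-48,-57],[-94,75],[-94,-37]])/1e3
dst=np.array([P[k][:2] for k in("tL","tR","feed","FL","FR")])
a=src-src.mean(0);b=dst-dst.mean(0)
th=np.arctan2((a[:,0]*b[:,1]-a[:,1]*b[:,0]).sum(),(a*b).sum())
R=np.array([[np.cos(th),-np.sin(th)],[np.sin(th),np.cos(th)]]);t=dst.mean(0)-R@src.mean(0)
print("yaw",th,"origin",t,"res",((src@R.T+t-dst)*1e3).round(1).tolist())
for n,p in dict(tab=(-.115,.019),edge=(-.098,.019),hinge=(.082,.019)).items():print(n,R@p+t)
E
```

```text
BL [0.64   0.2023 0.123 ]
BR [0.6364 0.0913 0.123 ]
FR [0.4573 0.098  0.123 ]
FL [0.4598 0.2105 0.123 ]
tL [0.4269 0.1778 0.072 ]
tR [0.4245 0.1353 0.072 ]
feed [0.4991 0.0782 0.123 ]
c1 [0.3956 0.2602 0.06  ]
c2 [0.3818 0.0273 0.06  ]
cup [0.5756 0.2766 0.08  ]
roll [ 0.5035 -0.0075  0.06  ]
yaw -0.04140452985532857
yaw -0.03971769639196915 origin [0.55091115 0.13229782] res [[-0.3, 0.5], [0.4, -1.0], [1.6, -1.0], [0.2, 0.4], [-1.8, 1.1]]
tab [0.43675628 0.15584917]
edge [0.45374287 0.15517414]
hinge [0.63360091 0.14802684]
```

```bash
python3 -m creep '[{"xyz":[0.016,-0.036,0.004],"rotation":[0,0,4],"grip":0},{"xyz":[0.032,-0.072,0.008],"rotation":[0,0,8],"grip":0},{"xyz":[0.048,-0.108,0.012],"rotation":[0,0,12],"grip":0},{"xyz":[0.064,-0.144,0.016],"rotation":[0,0,15],"grip":0},{"xyz":[0.08,-0.18,0.016],"rotation":[0,0,18],"grip":0}]'
python3 -m creep '[{"xyz":[0.016,-0.036,0],"rotation":[0,-5,0],"grip":0},{"xyz":[0.032,-0.072,0],"rotation":[0,-10,0],"grip":0},{"xyz":[0.048,-0.108,0],"rotation":[0,-15,0],"grip":0},{"xyz":[0.064,-0.144,0],"rotation":[0,-20,0],"grip":0},{"xyz":[0.08,-0.18,0],"rotation":[0,-25,0],"grip":0}]'
python3 -c "
from h import *;s=get_state();print(s['joints'].round(2) if hasattr(s['joints'],'round') else s['joints'])"
```

```text
time: 0.52
tcp_pos: [0.3046, 0.4284, 0.2801]
tool_rot: [0.055, 3.141, 0.001]
force: [-0.2, 0.2, 0.0]
finger_gap: 0.0575
time: 0.93
tcp_pos: [0.3842, 0.2486, 0.2799]
tool_rot: [0.05, 2.701, 0.013]
force: [1.9, -0.9, 0.1]
finger_gap: 0.0237
[-1.    0.04  0.11  2.27  0.59  0.63  0.2 ]
```

```bash
python3 -m creep '[{"xyz":[0.011,-0.023,-0.008],"rotation":[0,0,0],"grip":0},{"xyz":[0.022,-0.046,-0.015],"rotation":[0,0,0],"grip":0},{"xyz":[0.033,-0.07,-0.025],"rotation":[0,0,0],"grip":0},{"xyz":[0.044,-0.092,-0.035],"rotation":[0,0,0],"grip":0},{"xyz":[0.044,-0.092,-0.06],"rotation":[0,0,0],"grip":0}]'
python3 -m creep '[{"xyz":[0,0,-0.03],"rotation":[0,0,0],"grip":0},{"xyz":[0,0,-0.06],"rotation":[0,0,0],"grip":0},{"xyz":[0,0,-0.09],"rotation":[0,0,0],"grip":0},{"xyz":[0,0,-0.1],"rotation":[0,0,0],"grip":0},{"xyz":[0,0,-0.1],"rotation":[0,0,0],"grip":0}]'
python3 - <<'E'
from h import *
import cv2
s=get_state();print(np.round(s['joints'],2))
a=read_camera("top")[150:330,150:350];b=read_camera("scene")[120:270,220:400]
cv2.imwrite("pics/h1.png",np.hstack([cv2.resize(a,(400,360)),cv2.resize(b,(400,360))]))
E
```

```text
time: 1.35
tcp_pos: [0.4303, 0.1546, 0.2212]
tool_rot: [0.059, 2.701, 0.012]
force: [1.6, 0.4, -0.3]
finger_gap: 0.0005
time: 1.77
tcp_pos: [0.4243, 0.1484, 0.1273]
tool_rot: [0.036, 2.72, -0.046]
force: [0.4, -0.6, -0.9]
finger_gap: 0.0008
[-0.25  0.39 -0.41  2.4   1.47  0.43 -0.46]
```

View pics/h1.png

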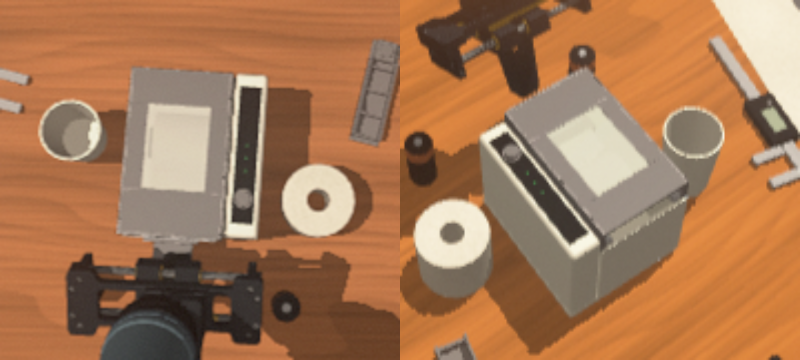

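The left half shows the gripper hanging in front of the tab at (175,265), and the right half shows the lid still shut. Joint 4 is at its limit, so I reduce the tilt and re-centre.

```bash
python3 -m creep '[{"xyz":[0.003,0.003,0],"rotation":[0,4,0],"grip":0},{"xyz":[0.007,0.007,0],"rotation":[0,8,0],"grip":0},{"xyz":[0.007,0.007,0],"rotation":[0,8,0],"grip":0},{"xyz":[0.007,0.007,0],"rotation":[0,8,0],"grip":0},{"xyz":[0.007,0.007,0],"rotation":[0,8,0],"grip":0}]'
python3 - <<'E'
from h import *
s=get_state();print(np.round(s['joints'],2))
E
```

```text
time: 2.28
tcp_pos: [0.4323, 0.155, 0.1287]
tool_rot: [0.037, 2.857, -0.052]
force: [-0.5, -0.4, -0.1]
finger_gap: 0.0005
[-0.15  0.41 -0.47  2.28  0.98  0.45  0.08]
```

```bash
python3 -m creep '[{"xyz":[0,0.001,-0.012],"rotation":[0,0,0],"grip":0},{"xyz":[0,0.001,-0.024],"rotation":[0,0,0],"grip":0},{"xyz":[0,0.001,-0.028],"rotation":[0,0,0],"grip":0},{"xyz":[0,0.001,-0.031],"rotation":[0,0,0],"grip":0},{"xyz":[0,0.001,-0.033],"rotation":[0,0,0],"grip":0}]'
python3 - <<'E'
from h import *
s=get_state();print(np.round(s['joints'],2))
E
```

```text
time: 2.7
tcp_pos: [0.4309, 0.156, 0.095]
tool_rot: [0.033, 2.86, -0.053]
force: [-0.6, -1.3, 1.5]
finger_gap: 0.0006
[-0.23  0.48 -0.39  2.3   1.16  0.39 -0.1 ]
```

```bash
python3 -m creep '[{"xyz":[0,0,-0.001],"rotation":[0,0,0],"grip":0},{"xyz":[0,0,-0.002],"rotation":[0,0,0],"grip":0},{"xyz":[0,0,-0.003],"rotation":[0,0,0],"grip":0},{"xyz":[0,0,-0.004],"rotation":[0,0,0],"grip":0},{"xyz":[0,0,-0.004],"rotation":[0,0,0],"grip":0}]'
python3 - <<'E'
from h import *
import cv2
a=read_camera("top")[150:330,150:350];b=read_camera("scene")[120:270,220:400]
cv2.imwrite("pics/h2.png",np.hstack([cv2.resize(a,(400,360)),cv2.resize(b,(400,360))]))
E
```

```text
time: 3.12
tcp_pos: [0.4317, 0.1561, 0.0911]
tool_rot: [0.035, 2.859, -0.051]
force: [-1.4, -0.1, 1.7]
finger_gap: 0.0002
```

View pics/h2.png

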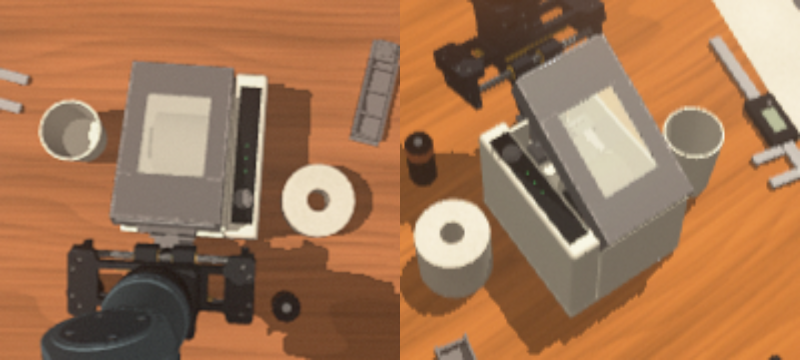

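The right half shows the lid sprung up, with its front edge raised near (560,85), and the tab pressed under the fingers. Now I go straight up.

```bash
python3 -m creep '[{"xyz":[0,0,0.02],"rotation":[0,0,0],"grip":0},{"xyz":[0,0,0.045],"rotation":[0,0,0],"grip":0},{"xyz":[0,0,0.07],"rotation":[0,0,0],"grip":0},{"xyz":[0.005,0,0.09],"rotation":[0,-3,0],"grip":0},{"xyz":[0.01,0,0.1],"rotation":[0,-6,0],"grip":0}]'
python3 -m creep '[{"xyz":[0.005,0,0],"rotation":[0,-2,0],"grip":0},{"xyz":[0.01,0,0],"rotation":[0,-4,0],"grip":0},{"xyz":[0.015,0,0],"rotation":[0,-6,0],"grip":0},{"xyz":[0.015,0,0],"rotation":[0,-6,0],"grip":0},{"xyz":[0.015,0,0],"rotation":[0,-6,0],"grip":0}]'
python3 - <<'E'
from h import *
import cv2
s=get_state();print(np.round(s['joints'],2))
a=read_camera("top")[150:330,150:350];b=read_camera("scene")[90:240,220:400]
cv2.imwrite("pics/h3.png",np.hstack([cv2.resize(a,(400,360)),cv2.resize(b,(400,360))]))
E
```

```text
time: 3.63
tcp_pos: [0.4435, 0.1562, 0.1939]
tool_rot: [0.04, 2.749, -0.046]
force: [0.3, 0.0, -0.8]
finger_gap: 0.0001
time: 4.05
tcp_pos: [0.4564, 0.156, 0.191]
tool_rot: [0.037, 2.651, -0.046]
force: [0.2, -0.2, -0.3]
finger_gap: 0.0005
[-0.22  0.27 -0.44  2.33  1.21  0.46 -0.17]
```

View pics/h3.png

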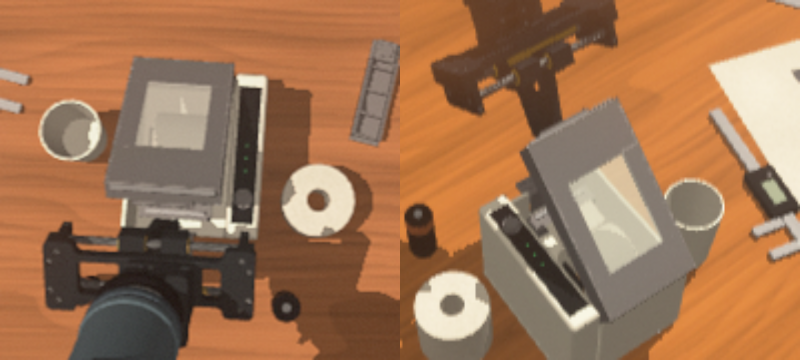

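The left half shows the finger centred ahead of the lip, whose front edge is at row 195. The right half shows the lid resting half open with the tips just before its edge. Next I push along the lid's arc.

```bash
python3 -m creep '[{"xyz":[0.01,0,0],"rotation":[0,0,0],"grip":0},{"xyz":[0.018,-0.001,0],"rotation":[0,0,0],"grip":0},{"xyz":[0.023,-0.001,0.004],"rotation":[0,0,0],"grip":0},{"xyz":[0.030,-0.001,0.012],"rotation":[0,0,0],"grip":0},{"xyz":[0.037,-0.001,0.021],"rotation":[0,0,0],"grip":0}]'
python3 - <<'E'
from h import *
import cv2
s=get_state();print(np.round(s['joints'],2))
a=read_camera("top")[150:330,150:350];b=read_camera("scene")[90:240,220:400]
cv2.imwrite("pics/h4.png",np.hstack([cv2.resize(a,(400,360)),cv2.resize(b,(400,360))]))
E
```

```text
time: 4.57
tcp_pos: [0.4943, 0.1545, 0.2119]
tool_rot: [0.039, 2.652, -0.046]
force: [-1.1, 0.0, -0.8]
finger_gap: 0.0006
[-0.15  0.28 -0.45  2.24  1.07  0.47  0.04]
```

View pics/h4.png

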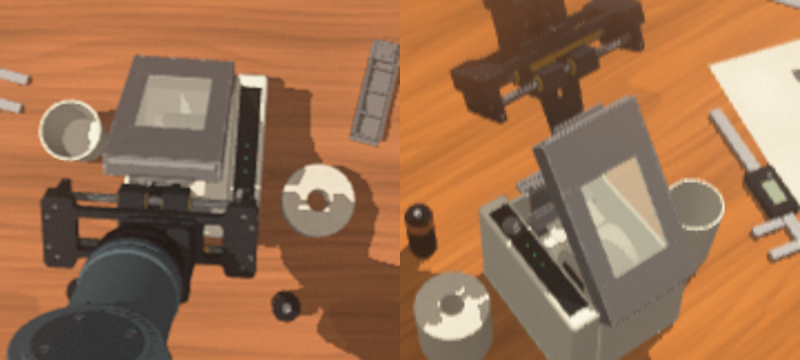

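The right half shows the lid visibly higher with the fingers under its lip, and the printer unmoved. I continue the arc.

```bash
python3 -m creep '[{"xyz":[0.008,0,0.008],"rotation":[0,0,0],"grip":0},{"xyz":[0.016,-0.001,0.015],"rotation":[0,0,0],"grip":0},{"xyz":[0.025,-0.001,0.022],"rotation":[0,0,0],"grip":0},{"xyz":[0.033,-0.001,0.028],"rotation":[0,0,0],"grip":0},{"xyz":[0.042,-0.002,0.0335],"rotation":[0,0,0],"grip":0}]'
python3 -m creep '[{"xyz":[0.010,0,0.005],"rotation":[0,0,0],"grip":0},{"xyz":[0.020,-0.001,0.010],"rotation":[0,0,0],"grip":0},{"xyz":[0.030,-0.001,0.014],"rotation":[0,0,0],"grip":0},{"xyz":[0.040,-0.001,0.017],"rotation":[0,0,0],"grip":0},{"xyz":[0.050,-0.002,0.0195],"rotation":[0,0,0],"grip":0}]'
python3 - <<'E'
from h import *
import cv2
a=read_camera("top")[150:330,150:350];b=read_camera("scene")[60:240,200:400]
cv2.imwrite("pics/h5.png",np.hstack([cv2.resize(a,(400,360)),cv2.resize(b,(400,360))]))
E
```

```text
time: 5.08
tcp_pos: [0.536, 0.1529, 0.2454]
tool_rot: [0.038, 2.651, -0.045]
force: [-0.5, 0.6, 0.9]
finger_gap: 0.0005
time: 5.5
tcp_pos: [0.5863, 0.1509, 0.2649]
tool_rot: [0.038, 2.651, -0.045]
force: [-0.1, 0.2, -0.6]
finger_gap: 0.0008
```

View pics/h5.png

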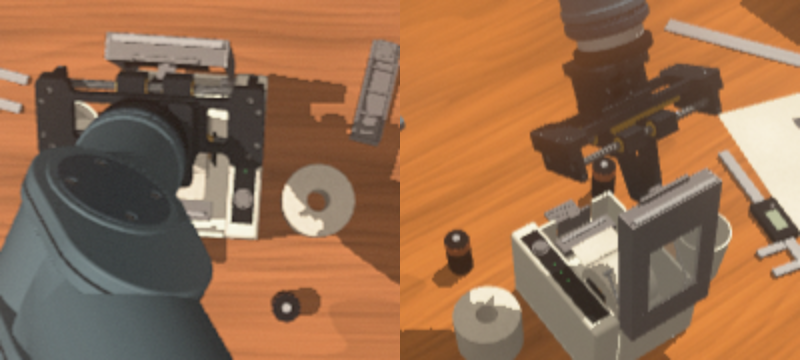

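The right half shows the lid nearly upright with the fingers behind its lip. I push over the top dead point.

```bash
python3 -m creep '[{"xyz":[0.010,0,0.002],"rotation":[0,0,0],"grip":0},{"xyz":[0.020,-0.001,0.003],"rotation":[0,0,0],"grip":0},{"xyz":[0.030,-0.001,0.004],"rotation":[0,0,0],"grip":0},{"xyz":[0.039,-0.001,0.004],"rotation":[0,0,0],"grip":0},{"xyz":[0.047,-0.002,0.004],"rotation":[0,0,0],"grip":0}]'
python3 -m creep '[{"xyz":[0.007,0,0],"rotation":[0,0,0],"grip":0},{"xyz":[0.013,-0.001,-0.001],"rotation":[0,0,0],"grip":0},{"xyz":[0.019,-0.001,-0.002],"rotation":[0,0,0],"grip":0},{"xyz":[0.024,-0.001,-0.003],"rotation":[0,0,0],"grip":0},{"xyz":[0.024,-0.001,-0.003],"rotation":[0,0,0],"grip":0}]'
python3 -m creep '[{"xyz":[-0.015,0,0.006],"rotation":[0,0,0],"grip":0},{"xyz":[-0.035,0.001,0.015],"rotation":[0,0,0],"grip":0},{"xyz":[-0.065,0.002,0.03],"rotation":[0,0,0],"grip":0},{"xyz":[-0.1,0.004,0.05],"rotation":[0,0,0],"grip":0},{"xyz":[-0.14,0.005,0.07],"rotation":[0,0,0],"grip":0}]'
python3 -m creep '[{"xyz":[-0.01,0.03,0.0],"rotation":[0,4,0],"grip":0},{"xyz":[-0.025,0.065,0.0],"rotation":[0,8,0],"grip":0},{"xyz":[-0.04,0.1,0.0],"rotation":[0,12,0],"grip":0},{"xyz":[-0.05,0.135,0.0],"rotation":[0,16,0],"grip":0},{"xyz":[-0.06,0.17,0],"rotation":[0,20,0],"grip":0}]'
python3 - <<'E'
from h import *
import cv2
a=read_camera("top");b=read_camera("scene")
cv2.imwrite("pics/t6.png",a)
cv2.imwrite("pics/h6.png",np.hstack([cv2.resize(a[150:330,150:350],(400,360)),cv2.resize(b[60:240,200:400],(400,360))]))
E
```

```text
time: 6.02
tcp_pos: [0.6336, 0.1491, 0.2689]
tool_rot: [0.038, 2.651, -0.045]
force: [0.3, 1.4, -1.2]
finger_gap: 0.0008
time: 6.43
tcp_pos: [0.6569, 0.1481, 0.2657]
tool_rot: [0.038, 2.651, -0.045]
force: [-4.6, 0.5, 1.0]
finger_gap: 0.0005
time: 6.85
tcp_pos: [0.5184, 0.1529, 0.3353]
tool_rot: [0.038, 2.65, -0.045]
force: [0.4, -0.5, 1.9]
finger_gap: 0.0005
time: 7.27
tcp_pos: [0.4589, 0.3242, 0.3359]
tool_rot: [0.033, 3.0, -0.057]
force: [1.1, -0.5, 0.5]
finger_gap: 0.0004
```

View pics/h6.png

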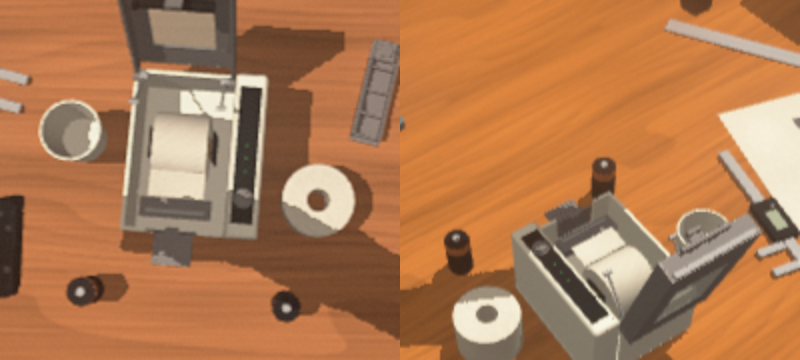

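The left half shows the lid leaning back beyond the printer's rear (rows 0–75), the tab back at (172,248) and the feed button unmoved at (243,197). The cup, roll, shell and cells are in place. I check that the lid is at rest, measure its angle, then hand in.

```bash
python3 -m creep '[{"xyz":[-0.01,0.03,0.0],"rotation":[0,0,0],"grip":0},{"xyz":[-0.02,0.06,0.0],"rotation":[0,0,0],"grip":0},{"xyz":[-0.02,0.06,0],"rotation":[0,0,0],"grip":0},{"xyz":[-0.02,0.06,0],"rotation":[0,0,0],"grip":0},{"xyz":[-0.02,0.06,0],"rotation":[0,0,0],"grip":0}]'
python3 - <<'E'
from h import *
import cv2
a0=cv2.imread("pics/top0.png");t6=cv2.imread("pics/t6.png");a=read_camera("top")
cv2.imwrite("pics/t7.png",a)
print("lid region change",np.abs(a[120:190,205:272].astype(int)-t6[120:190,205:272]).mean())
for n,(u,v,w) in dict(feed=(271,249,9),cup=(186,215,18),roll=(309,250,20),c1=(192,295,10),c2=(293,303,10),shell=(337,196,28),cal=(135,220,38),strip=(275,215,8)).items():
    T=a0[v-w:v+w,u-w:u+w];S=a[v-w-8:v+w+8,u-w-8:u+w+8]
    m=cv2.minMaxLoc(cv2.matchTemplate(S,T,cv2.TM_CCOEFF_NORMED));print(n,round(m[1],2),m[3][0]-8,m[3][1]-8)
# lid edge predictions (front edge mid, top view)
for th in(1.5,1.7,1.85):
    x=.082-.18*np.cos(th);z=.098+.18*np.sin(th)
    for y in(.049,-.011):
        p=[.5509+x*.9992+y*.0397,.1323-x*.0397+y*.9992,z];print(th,np.round(pix("top",p)),np.round(pix("scene",p)))
cv2.imwrite("pics/e7.png",cv2.resize(read_camera("scene")[130:270,240:400],None,fx=4,fy=4))
E
```

```text
time: 7.78
tcp_pos: [0.4399, 0.3818, 0.3347]
tool_rot: [0.033, 2.998, -0.058]
force: [0.1, -0.4, 0.3]
finger_gap: 0.0002
lid region change 2.655863539445629
feed 0.95 0 0
cup 1.0 0 0
roll 0.99 0 0
c1 1.0 0 0
c2 0.84 0 0
shell 0.89 0 0
cal 1.0 0 0
strip 0.99 0 1
1.5 [216. 175.] [343. 148.]
1.5 [250. 177.] [319. 161.]
1.7 [218. 156.] [355. 160.]
1.7 [251. 158.] [331. 173.]
1.85 [220. 143.] [363. 170.]
1.85 [252. 145.] [339. 184.]
```

View pics/e7.png

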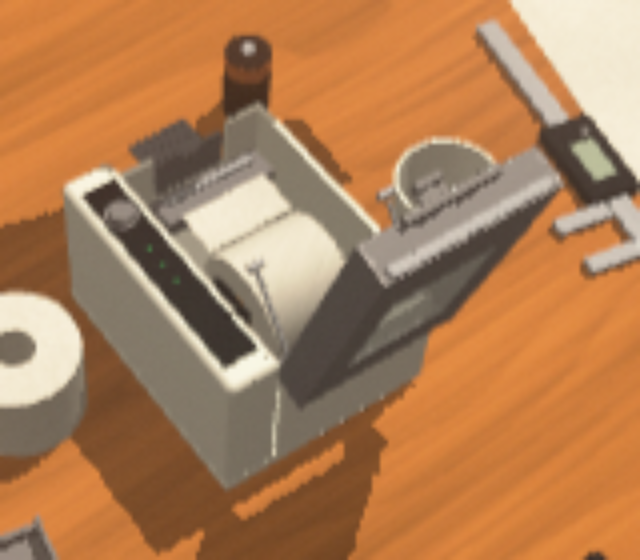

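The lip ends appear at scene pixels (340,185) and (362,173). The prediction for 1.85 rad is (339,184) and (363,170), so the lid is at its stop.

```bash
python3 -c "
from plant import *
print(job_done())"
```

```text
the job is handed in; nothing more can be done
None
```

The printer is open. I pressed the release tab with closed fingertips and the lid sprang up. I then pushed the lid by its lip along its arc until it lay back at its stop, backed the arm away and handed in at about 8 s.

**Last checks:**
- **Lid:** the ends of its lip sit within about 3 pixels of where they should be at 1.85 rad, fully open.
- **Printer and bystanders:** the feed button, roll, cup, both cells, shell and calliper all matched their starting positions with no shift. The control strip showed a 1-pixel row shift, about the limit of that check.
- **Forces:** readings at the end of each move stayed below about 5 N. The highest, 4.6 N, came as the lid reached its stop.

**Weaker checks:**
- **Image matches:** cell2 (0.84) and the shell (0.89) matched less sharply, probably because of changed shadows.
- **Lid at rest:** the lid area changed slightly between my last two pictures (2.7 grey levels on average). I took this to be the arm's shadow and did not check it separately.

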